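Pressure check on a bench trial tank

TASK

Check the pressure of the small steel trial tank: pull the black rubber dust cap off the slanting valve nipple on the tank's shoulder and put the cap in the round steel dish. Then pick up the hand gauge that stands on the bench, press its coupler squarely onto the nipple until it snaps on, push it on fully down against the valve's spring, hold it there for three seconds to take the reading, and finish with the gauge still gripped and held fully down. Leave the white bottle, the sample jar and the glass beaker where they stand.

Things in the scene. Friction and masses are not known exactly. Their poses are not given: they have to be found in the camera images.
- tank: Stainless trial tank, fixed to the bench: upright, 160 mm in diameter, on short legs, wall up to 130 mm, conical shoulder sloping 30 degrees up to a neck, clamped lid 68 mm wide (166 to 181 mm high) with a small relief valve (top 198 mm). Origin: centre of its underside, z up. The nipple stands on the shoulder towards this frame's -x. Sample tap low on the +x side, to 102 mm from the axis.
- nipple: Valve nipple, fixed, square to the shoulder: leans out 30 degrees from vertical. Origin: on its axis at the shoulder's surface, 56 mm from the tank's axis, 144 mm up; z axis: outwards along the nipple. Brass nut 29 mm wide from z 0 to 8 mm, neck 13 mm in diameter from 8 to 28 mm. To clear the lid let the fingers close level, along the nipple's own y. The cap covers it at first.
- head (a point): Middle of the nipple's head, 33 mm along the nipple's z (same axes). The head is 18 mm in diameter from 30 to 36 mm, chamfered to 11 mm at 40 mm; beyond it the sprung valve pin, 6 mm in diameter, stands out to 46 mm.
- valve_pin (a joint): How far the valve pin is pushed in, m: 0 at rest, 0.005 to 0.006 with the gauge fully down (then the floor of its bore meets the nipple's head). Its spring needs 4.5 N to start, 9 N at 0.003 and 13 N at 0.0055. From 0.003 on the gauge counts as fully down.
- cap: Black rubber dust cap, loose: cup 28 mm in diameter, 36 mm long, bore 20 mm wide, 32 mm deep, 30 g. Origin: centre of its open mouth; z axis: towards its closed end. At first it sits over the nipple, in line with it, from 14 mm to 50 mm along the nipple's z. Sprung beads inside hold it behind the head: a straight pull of about 7 N frees it; it is clear of the pin when its mouth passes 46 mm.
- gauge: Hand pressure gauge, loose, 0.2 to 0.35 kg, round, 86 mm high, standing upright on its coupler's mouth. Origin: centre of the mouth (underside); z axis: to the dial. Steel coupler 32 mm in diameter up to 36 mm, brass stem, then a rubber boot from 48 to 86 mm with the white dial on top. Bore of the coupler: 26 mm wide at the mouth, 20 mm wide beyond 4 mm, 24 mm deep.
- boot (a point): Middle of the gauge's black rubber boot, on its axis 67 mm above the mouth (the gauge's axes). The boot is 46 mm in diameter, 38 mm high: grip the gauge here.
- balls (a point): Centre of the ring of six sprung balls in the coupler, 7 mm in from the mouth; they leave 14 mm. Pushed onto the nipple they meet its head with the mouth at 32 mm along the nipple's z (7 to 12 N to pass), snap in behind it at 21 mm, pulling the gauge on; the pin is met at 22 mm, the gauge is fully down at 16 mm. Let go, it springs back to about 20 mm, pin in 1.5 mm: hold it down with 10 to 20 N.
- dish: Round stainless dish for small parts, fixed on the bench: outer diameter 120 mm, 20 mm high, wall 3 mm, floor 4 mm thick. Origin: centre of its underside.
- reagent: White plastic reagent bottle, 60 mm in diameter, 110 mm high. Origin: centre of its underside. Leave alone.
- sample: Dark sample jar with a label, 68 mm in diameter, 70 mm high. Origin: centre of its underside. Leave alone.
- beaker: Glass beaker, 68 mm in diameter at the rim, 75 mm high. Origin: centre of its underside. Leave alone.

How it is judged:
By the outcome, as a careful person would: the job done as asked, in the order asked, and still so for the second after the job is handed in, while the arm keeps its last pose, push and grip.
It also fails if it takes over 67 s, if anything falls off the work surface, if the arm or the gripper's body presses on something with over 40 N, if the wrist force passes 120 N, or if a joint passes its speed limit or range.

ROBOT

A 6-joint arm with a two-finger parallel gripper is mounted at the origin on the work surface. World frame = base frame: x ahead of the robot, y to its left, z up, the work surface at z = 0. Lengths are in m, angles in rad, forces in N, time in s.
With the tool pointing down it reaches from about 0.275 to 1 m from the base axis. Payload 8.4 kg.
Tool frame: the origin (TCP) lies on the centre line of the jaws, within the pads' length; the fingertips stand nose_length ahead of it and the grasp point (between the pads) lies 6 mm ahead of it (nose_length is the distance from the TCP to the fingertips, in m); z points along the fingers, y is the line along which they close (so a half turn about z gives the same grasp; the last joint's range is limited). The gripper opens to 85 mm and grips with 20 to 120 N. Pads are 22 mm wide; open, the fingers measure 114 mm over their backs; the gripper's body (76 mm by 85 mm) begins 54 mm behind the grasp point. The pads swing forward as they close: fully open they stand 13 mm farther back than shut.
Start: joints at [1.169, 0.353, 1.633, -0, 1.155, -0.002], TCP at [0.243, 0.576, 0.256] pointing down, gripper open.
Joint ranges: [-2.63, 2.63], [-0.92, 2.1], [0.06, 2.66], [-1.3, 4.44], [0, 2.69], [-3.02, 3.02]. Speed limits (rad/s): [2.22, 2.22, 2.79, 3.14, 3.14, 3.14].

INTERFACE

Orientations are given as [roll, pitch, yaw] about the fixed x, y, z axes, in that order (R = Rz(yaw) Ry(pitch) Rx(roll)).
In Python, from cell import * gives the robot as it stands. The module is installed in compiled form; this text tells all that it offers.
- The arm moves only by the tool apply_moves, never from a script. Its argument "motion" is a list of rows, each a list of 7 numbers: the closure, from -1 (fully open) to 1 (shut), then the shift along the world's x, y, z in m, then the turn, a rotation vector about the world's x, y, z in rad. A call has 1 to 10 rows; each row shifts and turns the commanded pose from where the row before left it; what a row does not reach is not made up. A row lasts 1/10 s, in which the tool goes at most 50 mm and 8.59 degrees, less where a joint would pass 70% of its speed; a pose out of reach is approached as far as the arm can. A call with a gripper value outside its range is refused whole. The fingers move at their own pace and stop on an object; the grip force is fixed at half the most. Time passes only in rows, so rows that do not move let the fingers close. It gives the time, the measured TCP pose, the force, the opening and the grip force at its end, in the units of the state.
- observe(): the state, without advancing time (a new reading comes with each control period).
- snapshot(name): name is "scene" or "top" or "wrist"; returns the picture (384x512x3 uint8, red, green, blue); there is no depth.
- camera_model(name): a dict with "fovy" (degrees; the focal length in pixels is half the picture's height over the tangent of half this angle, whatever the lens; pixels are square), "cx", "cy" (the principal point, pixels), "R" (3x3) and "t" (3): a world point X has camera coordinates R X + t; the wrist camera has in their place "T_tool_cam" (4x4, takes a point from camera to tool coordinates, whose origin is the TCP and whose axes are the flange's). Camera axes: x right, y down, z forward; pixel columns grow to the right and rows downward; lengths in m; the calibration is good to about 2 mm. A picture is of the moment at which its call begins: read the wrist's pose just before it. camera_model takes no time and is no camera call.
- finish_job(): hands the job in; it is judged then, once.
Trained networks look in the newest picture that a camera, given by its name, has taken for a name from the list of things; names that differ only in an ending like _2 or _b are one class to them, and where a whole thing is asked for, a point or a joint stands for the part that bears it (a point fixed in the world has none). Each returns a list of dicts, best first, with "confidence" (0 to 1); they miss things now and then, are a little off and sometimes report something else, mostly with a low value. They report only what shows in the picture. A call takes as long as a camera call.
- regions_of(camera, thing): "pixels" (384x512 bool, what is visible of it) and "extent" ([left, top, right, bottom] in pixels, round what is visible of it).
The state is a dict: "clock": time; "joint_positions": joint angles; "qvel": joint speeds; "effort": joint torques, N m; "eef_pos": TCP position; "tool_rot": TCP orientation; "wrist_force": force on the tool from outside, world axes, zero at the start; "wrist_torque": the same for the moment, N m; "width": opening from 0.0 (shut) to 1.0 (fully open); "gripper_force": force on a finger pad.
Only numpy, scipy, OpenCV 4.12 (cv2) and the standard library are available. Lean on these libraries where they do the work, as an engineer would, in place of code of your own. Each camera call takes 0.05 s, during which the arm holds its last target. There are 200 camera calls.

## Working session

There is one attempt and no reset: what is moved stays moved. The work goes in short steps, Python scripts to look and compute and a tool call to move; the robot and the scene stay as the last step left them, time stands still between calls to the robot, and variables do not carry over. Pictures are saved under pics/ and viewed, at most 13 in all, crops included, and the job is handed in when it is done.

Besides the shell and the picture viewer there is one more tool, called after "Call:" as name([rows], argument=value, ...), one row to a line, values as JSON. apply_moves: Moves the arm, as the interface text tells. Its arguments: {"type":"object","properties":{"motion":{"type":"array","items":{"type":"array","items":{"type":"number"}}}},"required":["motion"]}

```bash
mkdir -p pics; cat > h.py <<'E'
from cell import *
import numpy as np, cv2
def save(n,im): cv2.imwrite('pics/'+n+'.png',im[:,:,::-1])
def K(m): f=192/np.tan(np.radians(m['fovy'])/2); return np.array([[f,0,m['cx']],[0,f,m['cy']],[0,0,1]])
E
python3 - <<'E'
from h import *
np.set_printoptions(precision=4,suppress=True)
s=observe();print(s)
a=snapshot('scene');b=snapshot('top')
save('a',np.hstack([a,b])[:, :]);save('s1',cv2.resize(np.vstack([a,b]),(512,768))[:768])
im=np.hstack([a,b]); save('s2',cv2.resize(im,(800,300)))
for c in('scene','top'):
  print(c,camera_model(c))
  for t in('tank','nipple','cap','gauge','dish','reagent','sample','beaker'):
    for r in regions_of(c,t)[:2]:
      ys,xs=np.nonzero(r['pixels']); print(t,round(r['confidence'],2),r['extent'],xs.mean().round(1),ys.mean().round(1),len(xs))
print(camera_model('wrist'))
E
```

```text
{'clock': 0.0, 'joint_positions': array([ 1.1686,  0.3536,  1.6341, -0.    ,  1.1552, -0.0024]), 'qvel': array([-0.0005,  0.0005,  0.0018, -0.0007,  0.001 ,  0.001 ]), 'effort': array([ -0.0006, -60.5257, -34.2071,  -0.0001,   0.0096,   0.    ]), 'eef_pos': array([0.2431, 0.5753, 0.2556]), 'tool_rot': array([-3.1402,  0.    ,  2.7419]), 'wrist_force': array([ 0.0698, -1.2551, -0.5962]), 'wrist_torque': array([-0.0247, -0.0241, -0.0044]), 'gripper_force': 0.0, 'width': 1.00276919875678}
scene {'fovy': 57.467831396793116, 'cx': 253.79419002721127, 'cy': 194.4951536270416, 'R': array([[ 0.8459,  0.5332,  0.014 ],
       [ 0.4512, -0.7013, -0.5519],
       [-0.2845,  0.4732, -0.8338]]), 't': array([-0.4712, -0.1788,  1.2473])}
tank 0.79 [243.4, 178.3, 298.2, 243.3] 269.9 209.0 3128
nipple 0.49 [255.3, 182.5, 265.2, 184.5] 257.9 182.3 23
cap 0.7 [248.8, 164.3, 265.5, 180.0] 256.3 172.7 153
gauge 0.57 [291.3, 132.2, 305.0, 153.7] 296.4 143.7 276
dish 0.73 [167.6, 262.1, 213.3, 307.7] 188.6 285.4 1554
reagent 0.89 [240.1, 307.4, 261.7, 340.1] 250.5 321.8 606
sample 0.55 [321.5, 154.7, 347.2
[... 454 characters left out ...]
.3, 217.3] 260.3 180.1 4288
gauge 0.93 [119.8, 196.7, 145.9, 219.1] 132.3 209.0 456
dish 0.6 [356.5, 197.1, 409.9, 250.6] 383.6 223.0 2112
reagent 0.64 [370.3, 122.3, 400.7, 157.1] 384.5 137.3 761
sample 0.78 [121.6, 129.9, 160.0, 161.4] 140.2 145.7 813
sample 0.16 [224.8, 143.8, 298.8, 216.9] 260.4 180.1 4289
beaker 0.71 [246.7, 259.5, 279.2, 287.2] 261.2 273.1 742
beaker 0.52 [370.1, 120.7, 400.4, 153.0] 384.7 137.4 754
{'fovy': 69.39047968694821, 'cx': 250.8382086790177, 'cy': 191.42826782756313, 'T_tool_cam': array([[ 0.0008, -0.9662, -0.2578,  0.0654],
       [ 1.    ,  0.0009, -0.0004,  0.0006],
       [ 0.0006, -0.2578,  0.9662, -0.1174],
       [ 0.    ,  0.    ,  0.    ,  1.    ]])}
```

View pics/s2.png

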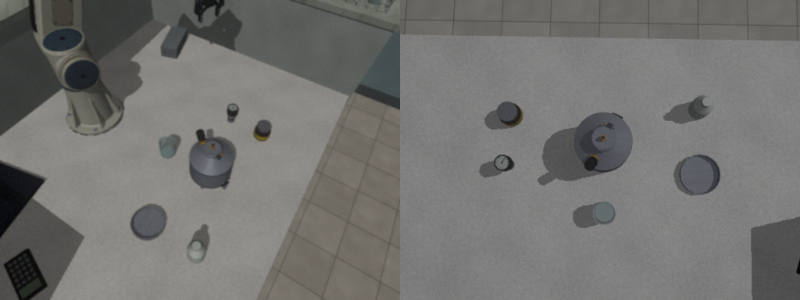

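```bash
cat >> h.py <<'E'
def P(c):
    m=camera_model(c)
    return K(m)@np.c_[m['R'],m['t']]
def tri(obs): # list of (P,(u,v))
    A=[]
    for p,(u,v) in obs: A+= [u*p[2]-p[0], v*p[2]-p[1]]
    x=np.linalg.svd(np.array(A))[2][-1]; return x[:3]/x[3]
def atz(p,uv,z):
    H=np.c_[p[:,0],p[:,1],p[:,2]*z+p[:,3]]; x=np.linalg.solve(H,[*uv,1]); return x[:2]/x[2]
def proj(p,X): x=p@[*X,1]; return x[:2]/x[2]
E
python3 - <<'E'
from h import *
np.set_printoptions(precision=4,suppress=True)
S,T=P('scene'),P('top')
d={'cap':((256.3,172.7),(244.1,209.1)),'gauge':((296.4,143.7),(132.3,209)),'dish':((188.6,285.4),(383.6,223)),'reagent':((250.5,321.8),(384.5,137.3)),'sample':((335.7,167),(140.2,145.7)),'beaker':((213.3,187.3),(261.2,273.1)),'tank':((269.9,209),(260.3,180.1))}
for k,(a,b) in d.items():
    X=tri([(S,a),(T,b)]); print(k,X,proj(S,X)-a,proj(T,X)-b, atz(T,b,.02))
E
```

```text
cap [0.5364 0.04   0.1729] [-0.2386  0.0243] [-0.099  -0.1401] [0.5472 0.0456]
gauge [0.5393 0.3005 0.0492] [ 0.1667 -0.023 ] [0.071  0.1108] [0.5416 0.3086]
dish [ 0.5229 -0.2814  0.0112] [-0.2871  0.0135] [-0.1119 -0.1341] [ 0.5221 -0.2794]
reagent [ 0.7208 -0.2774  0.0391] [-0.2287  0.0201] [-0.0768 -0.104 ] [ 0.725  -0.2824]
sample [0.6912 0.2944 0.032 ] [-0.3491  0.0562] [-0.1324 -0.2271] [0.6931 0.2972]
beaker [0.402  0.0029 0.0416] [-0.5786  0.038 ] [-0.2575 -0.3312] [0.4001 0.0023]
tank [0.6069 0.0083 0.0864] [ 0.5514 -0.0632] [0.2157 0.3084] [0.6165 0.0092]
```

Call:
apply_moves([
  [-1,0.02,-0.04,0.02,0,0,0],
  [-1,0.02,-0.045,0.02,0,0,0],
  [-1,0.02,-0.045,0.01,0,0,0],
  [-1,0.02,-0.045,0,0,0,0],
  [-1,0.02,-0.045,0,-0.034,-0.08,0],
  [-1,0.02,-0.045,0,-0.034,-0.08,0],
  [-1,0.02,-0.045,0,-0.034,-0.08,0],
  [-1,0.02,-0.045,0,-0.034,-0.08,0],
  [-1,0.02,-0.045,0,-0.034,-0.08,0],
  [-1,0.02,-0.045,0,-0.034,-0.08,0],
])

```text
clock: 1.9
eef_pos: [0.4425, 0.1322, 0.3057]
tool_rot: [-3.141, 0.525, 2.743]
wrist_force: [0.6, -1.6, 0.5]
width: 0.999
gripper_force: 0.0
```

Call:
apply_moves([
  [-1,0.02,-0.045,0,0,0,0],
  [-1,0,-0.02,0,0,0,0],
  [-1,0,0,0,0,0,0],
  [-1,0,0,0,0,0,0],
])

```text
clock: 2.3
eef_pos: [0.462, 0.0683, 0.3053]
tool_rot: [-3.141, 0.522, 2.74]
wrist_force: [0.0, 0.8, 0.4]
width: 1.0
gripper_force: 0.0
```

```bash
cat >> h.py <<'E'
from scipy.spatial.transform import Rotation as Ro
def Pw(s):
    m=camera_model('wrist'); T=np.eye(4); T[:3,:3]=Ro.from_euler('xyz',s['tool_rot']).as_matrix(); T[:3,3]=s['eef_pos']
    return K(m)@np.linalg.inv(T@m['T_tool_cam'])[:3]
def look(name,things):
    s=observe(); im=snapshot('wrist'); save(name,im); p=Pw(s); out={}
    print(s['clock'],s['eef_pos'],s['tool_rot'],s['joint_positions'])
    for t in things:
        for r in regions_of('wrist',t)[:2]:
            ys,xs=np.nonzero(r['pixels']); out.setdefault(t,(xs.mean(),ys.mean()))
            print(t,round(r['confidence'],2),r['extent'],xs.mean().round(1),ys.mean().round(1),len(xs))
    np.savez('pics/'+name+'.npz',p=p,**out)
    return p,out
E
python3 - <<'E'
from h import *
np.set_printoptions(precision=4,suppress=True)
look('w1',['tank','nipple','cap'])
E
```

```text
2.3 [0.462  0.0683 0.3053] [-3.1413  0.5218  2.7399] [ 0.3865 -0.1262  2.1691 -0.5237  0.7855 -0.466 ]
tank 0.84 [190.1, 107.0, 310.8, 253.2] 251.7 178.1 12479
nipple 0.54 [240.5, 165.4, 259.6, 174.5] 248.5 169.0 74
cap 0.64 [240.9, 168.3, 268.0, 204.6] 254.8 185.5 878
```

View pics/w1.png

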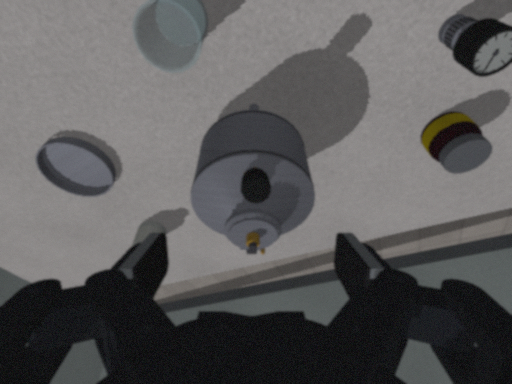

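```bash
cat >> h.py <<'E'
from scipy.optimize import least_squares
ang=np.linspace(0,2*np.pi,72)
ring=lambda r,z:np.c_[r*np.cos(ang),r*np.sin(ang),0*ang+z]
TK=np.vstack([ring(.08,.02),ring(.08,.13)])
def prj(p,X): x=np.c_[X,np.ones(len(X))]@p.T; return x[:,:2]/x[:,2:]
def nip(q,z): # nipple point at z along, given tank x,y,yaw
    d=-np.array([np.cos(q[2]),np.sin(q[2]),0]); n=.5*d+np.array([0,0,.866])
    return np.array([q[0],q[1],.144])+.056*d+z*n
E
python3 - <<'E'
from h import *
np.set_printoptions(precision=4,suppress=True)
S,T=P('scene'),P('top');W=np.load('pics/w1.npz')['p']
cap=[(S,(256.3,172.7)),(T,(244.1,209.1)),(W,(254.8,185.5))]
X=tri(cap);print(X,[proj(p,X)-u for p,u in cap])
def f(q,full=0):
    r=[]
    X=TK+[q[0],q[1],0]
    for p,l,rr in((S,243.4,298.2),(T,222.5,298.5),(W,190.1,310.8)):
        u=prj(p,X)[:,0]; r+=[u.min()-l,u.max()-rr]
    for p,u in cap: r+=list(2*(proj(p,nip(q,.032))-u))
    return np.array(r)
s=least_squares(f,[.607,.01,-.4],loss='soft_l1');print(s.x,f(s.x),nip(s.x,.032),np.pi+s.x[2])
q=s.x
print('lid',proj(W,[q[0],q[1],.181]),proj(W,[q[0],q[1],.198]))
E
```

```text
[0.5363 0.0405 0.1714] [array([-0.1689,  0.1986]), array([-0.3522, -0.0466]), array([-1.078 ,  0.6502])]
[ 0.6005  0.0092 -0.4651] [-2.7623  0.0784 -0.1134 -0.8783 -2.121   1.6501 -0.051  -0.2777 -1.6827
  0.0061 -0.4839  1.0491] [0.5361 0.0415 0.1717] 2.6764822063915834
lid [250.1123 235.8601] [250.0707 248.2035]
```

Call:
apply_moves([
  [-1,0.015,-0.004,-0.025,0,0,-0.03],
  [-1,0.015,-0.004,-0.025,0,0,-0.03],
  [-1,0.008,-0.001,-0.014,0,0,0],
  [-1,0,0,0,0,0,0],
  [-1,0,0,0,0,0,0],
])

```text
clock: 3.0
eef_pos: [0.4998, 0.0602, 0.241]
tool_rot: [-3.14, 0.521, 2.684]
wrist_force: [-0.8, 1.4, 0.8]
width: 0.998
gripper_force: 0.0
```

```bash
python3 - <<'E'
from h import *
np.set_printoptions(precision=4,suppress=True)
p,o=look('w2',['tank','nipple','cap'])
W=np.load('pics/w1.npz')['p']
X=tri([(p,o['cap']),(W,(254.8,185.5))]);print('2 wrist',X)
q=[.6005,.0092,-.4651]
print(proj(p,nip(q,.032)),'lid',proj(p,[q[0],q[1],.181]),proj(p,[q[0],q[1],.198]))
s=observe();R=Ro.from_euler('xyz',s['tool_rot']).as_matrix();print(R)
E
```

```text
3.0 [0.4998 0.0602 0.241 ] [-3.1395  0.5209  2.6836] [ 0.346   0.04    2.1791 -0.6395  0.6471 -0.3019]
tank 0.84 [173.7, 102.6, 330.9, 288.4] 252.1 192.5 19361
nipple 0.5 [241.0, 179.5, 267.0, 189.9] 252.1 182.0 73
cap 0.58 [482.9, 0.0, 512.0, 15.1] 501.3 5.3 262
2 wrist [0.3877 0.0995 0.3345]
[249.2912 208.8832] lid [248.9929 269.1211] [248.8526 286.8264]
[[-0.7765  0.4436  0.4475]
 [ 0.3844  0.8962 -0.2213]
 [-0.4993  0.0002 -0.8665]]
```

View pics/w2.png

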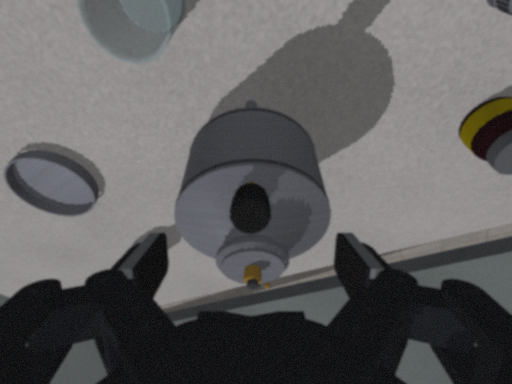

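Call:
apply_moves([
  [-1,0.01,-0.005,-0.02,0,0,0],
  [-1,0.01,-0.005,-0.02,0,0,0],
  [-1,0.008,-0.004,-0.014,0,0,0],
  [-1,0.004,-0.0015,-0.006,0,0,0],
  [-1,0,0,0,0,0,0],
  [1,0,0,0,0,0,0],
  [1,0,0,0,0,0,0],
  [1,0,0,0,0,0,0],
  [1,0,0,0,0,0,0],
  [1,0,0,0,0,0,0],
])

```text
clock: 4.2
eef_pos: [0.5321, 0.0442, 0.1815]
tool_rot: [-3.141, 0.522, 2.682]
wrist_force: [-2.0, 0.2, 3.9]
width: 0.303
gripper_force: 58.5
```

Call:
apply_moves([
  [1,0,0,0,0,0,0],
  [1,0,0,0,0,0,0],
])

```text
clock: 4.4
eef_pos: [0.5321, 0.0442, 0.1813]
tool_rot: [-3.141, 0.522, 2.682]
wrist_force: [-1.7, 0.2, 4.1]
width: 0.305
gripper_force: 58.6
```

```bash
python3 - <<'E'
from h import *
np.set_printoptions(precision=4,suppress=True)
look('w3',[]);print(observe())
E
```

```text
4.4 [0.5321 0.0442 0.1813] [-3.1407  0.5219  2.6821] [ 0.2821  0.1855  2.1863 -0.7819  0.4993 -0.1824]
{'clock': 4.45, 'joint_positions': array([ 0.2821,  0.1856,  2.1863, -0.782 ,  0.4993, -0.1824]), 'qvel': array([-0.0007,  0.0038, -0.0019, -0.0002, -0.0011,  0.0009]), 'effort': array([ -0.3759, -38.2991, -25.5075,  -1.2893,  -0.5792,  -0.0003]), 'eef_pos': array([0.5321, 0.0442, 0.1813]), 'tool_rot': array([-3.1407,  0.5219,  2.682 ]), 'wrist_force': array([-2.605 ,  0.3014,  3.8051]), 'wrist_torque': array([ 0.043 ,  0.1313, -0.0075]), 'gripper_force': 58.591895023710094, 'width': 0.3054290976681732}
```

View pics/w3.png

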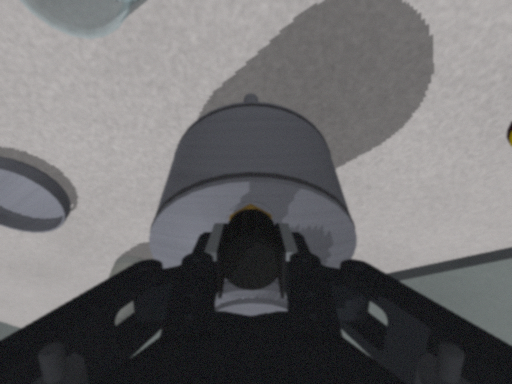

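Call:
apply_moves([
  [1,-0.0027,0.0013,0.0052,0,0,0],
  [1,-0.0027,0.0013,0.0052,0,0,0],
  [1,-0.0027,0.0013,0.0052,0,0,0],
  [1,-0.0045,0.0022,0.0087,0,0,0],
  [1,-0.0045,0.0022,0.0087,0,0,0],
  [1,-0.009,0.0044,0.0173,0,0,0],
  [1,-0.009,0.0044,0.0173,0,0,0],
  [1,-0.009,0.0044,0.0173,0,0,0],
  [1,0,0,0,0,0,0],
])

```text
clock: 5.35
eef_pos: [0.4877, 0.0665, 0.2683]
tool_rot: [3.139, 0.524, 2.681]
wrist_force: [0.1, 0.2, -0.4]
width: 0.303
gripper_force: 61.0
```

```bash
python3 - <<'E'
from h import *
np.set_printoptions(precision=4,suppress=True)
p,o=look('w4',['cap','nipple','tank','dish'])
X=np.array([.5363,.0423,.172])
R=Ro.from_euler('xyz',[-3.1407,.5219,2.6821]).as_matrix()
c=np.array([.5321,.0442,.1813])
for dz in (0,.01,.017,.02): print(dz,proj(p,c+R[:,2]*dz)) 
E
```

```text
5.35 [0.4877 0.0665 0.2683] [3.1394 0.5235 2.6813] [ 0.3725 -0.0201  2.1676 -0.5972  0.7143 -0.3358]
cap 0.94 [222.6, 207.6, 279.5, 292.3] 250.4 250.4 3869
nipple 0.58 [233.8, 169.9, 265.4, 204.5] 249.6 187.1 873
nipple 0.34 [463.1, 0.0, 511.8, 46.9] 491.9 17.4 1563
tank 0.71 [177.6, 99.4, 320.2, 237.2] 250.9 171.1 13825
tank 0.65 [246.5, 192.8, 250.3, 200.3] 248.9 198.5 28
dish 0.72 [19.3, 147.0, 106.1, 210.4] 63.5 177.6 4065
0 [249.5672 199.555 ]
0.01 [249.5895 196.1863]
0.017 [249.604  193.9872]
0.02 [249.61   193.0817]
```

View pics/w4.png

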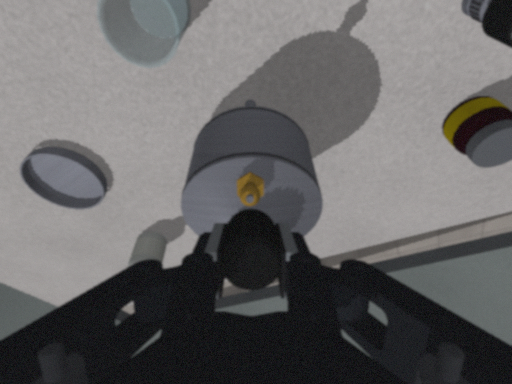

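Call:
apply_moves([
  [1,0.0,-0.035,0.01,0,0,0],
  [1,0.005,-0.045,0,0,0,0],
  [1,0.005,-0.045,0,0.0387,0.0782,0],
  [1,0.005,-0.045,0,0.0387,0.0782,0],
  [1,0.005,-0.045,0,0.0387,0.0782,0],
  [1,0.005,-0.045,0,0.0387,0.0782,0],
  [1,0.005,-0.045,0,0.0387,0.0782,0],
  [1,0.005,-0.043,0,0.0387,0.0782,0],
  [1,0,0,-0.04,0,0,0],
  [1,0,0,-0.04,0,0,0],
])

```text
clock: 6.6
eef_pos: [0.5213, -0.2662, 0.1937]
tool_rot: [-3.133, 0.034, 2.678]
wrist_force: [-0.4, 0.2, -1.2]
width: 0.305
gripper_force: 61.1
```

```bash
python3 - <<'E'
from h import *
np.set_printoptions(precision=4,suppress=True)
p,o=look('w5',['dish','cap'])
if 'dish' in o: print(atz(p,o['dish'],.01), tri([(p,o['dish']),(np.load('pics/w4.npz')['p'],(63.5,177.6))]))
E
```

```text
6.6 [ 0.5213 -0.2662  0.1937] [-3.1327  0.0342  2.6784] [-0.47    0.3435  1.8018 -0.0106  0.9621 -1.5715]
dish 0.74 [188.4, 125.2, 297.8, 225.2] 240.9 173.3 8613
cap 0.57 [220.3, 207.3, 275.8, 289.2] 250.2 250.2 3949
[ 0.5163 -0.2774] [ 0.5167 -0.2771  0.0114]
```

Call:
apply_moves([
  [1,0,-0.007,-0.04,0.007,0.015,0],
  [1,0,-0.007,-0.04,0.007,0.015,0],
  [1,0,0,-0.04,0,0,0],
  [1,0,0,-0.02,0,0,0],
  [1,0,0,-0.012,0,0,0],
  [1,0,0,0,0,0,0],
  [1,0,0,0,0,0,0],
])

```text
clock: 7.45
eef_pos: [0.5218, -0.278, 0.045]
tool_rot: [-3.132, 0.003, 2.682]
wrist_force: [0.3, 0.1, -0.7]
width: 0.306
gripper_force: 61.1
```

Call:
apply_moves([
  [1,0,0,-0.004,0,0,0],
  [1,0,0,-0.004,0,0,0],
  [1,0,0,-0.003,0,0,0],
  [1,0,0,0,0,0,0],
])

```text
clock: 7.85
eef_pos: [0.5211, -0.2778, 0.0337]
tool_rot: [-3.132, 0.001, 2.682]
wrist_force: [-3.0, 2.4, 13.5]
width: 0.304
gripper_force: 62.8
```

Call:
apply_moves([
  [1,0,0,0.001,0,0,0],
  [0,0,0,0,0,0,0],
  [0,0,0,0,0,0,0],
  [0,0,0,0,0,0,0],
  [0,0,0,0.01,0,0,0],
  [0,0,0,0.02,0,0,0],
  [0,0,0,0.04,0,0,0],
  [-1,0,0,0.045,0,0,0],
  [-1,0,0,0.045,0,0,0],
  [-1,0,0,0.045,0,0,0],
])

```text
clock: 8.85
eef_pos: [0.5203, -0.2773, 0.2408]
tool_rot: [-3.132, 0.001, 2.682]
wrist_force: [1.0, -0.7, 0.6]
width: 0.973
gripper_force: 0.0
```

```bash
python3 - <<'E'
from h import *
np.set_printoptions(precision=4,suppress=True)
p,o=look('w6',['dish','cap'])
print(atz(p,o['cap'],.022),atz(p,o['dish'],.01));print(observe()['width'])
E
```

```text
8.85 [ 0.5203 -0.2773  0.2408] [-3.1321  0.0005  2.6817] [-0.4872  0.3133  1.7273 -0.0106  1.1002 -1.5932]
dish 0.95 [203.3, 127.2, 299.2, 221.0] 251.3 171.4 6569
cap 0.68 [240.1, 156.8, 263.8, 185.6] 251.9 171.8 522
[ 0.5196 -0.2774] [ 0.5209 -0.2789]
1.0016269054166562
```

View pics/w6.png

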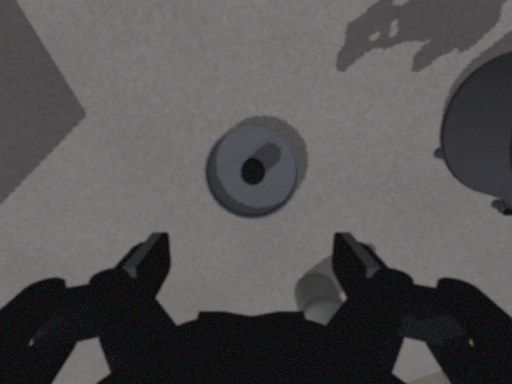

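Call:
apply_moves([
  [-1,-0.02,0.045,0.01,0,0,0],
  [-1,-0.02,0.045,0.01,0,0,0],
  [-1,-0.02,0.045,0,0,0,0],
  [-1,-0.02,0.045,0,0,0,0],
  [-1,-0.02,0.045,0,0,0,0],
  [-1,0.0,0.045,0,0,0,0],
  [-1,0.0,0.045,0,0,0,0],
  [-1,0.015,0.045,0,0,0,0],
  [-1,0.02,0.045,0,0,0,0],
  [-1,0.02,0.045,0,0,0,0],
])

```text
clock: 10.0
eef_pos: [0.4753, 0.1739, 0.2573]
tool_rot: [-3.131, -0.001, 2.682]
wrist_force: [0.8, -0.5, 0.7]
width: 0.999
gripper_force: 0.0
```

Call:
apply_moves([
  [-1,0.02,0.045,0,0,0,0],
  [-1,0.02,0.045,0,0,0,0],
  [-1,0.02,0.035,0,0,0,0],
  [-1,0.0,0.0,0,0,0,0],
  [-1,0.0,0.0,0,0,0,0],
])

```text
clock: 10.5
eef_pos: [0.535, 0.2972, 0.2564]
tool_rot: [-3.129, -0.001, 2.683]
wrist_force: [-0.9, 0.4, 0.3]
width: 0.997
gripper_force: 0.0
```

```bash
python3 - <<'E'
from h import *
np.set_printoptions(precision=4,suppress=True)
p,o=look('w7',['gauge','sample'])
for z in(.05,.067,.086): print(z,atz(p,o['gauge'],z))
print(tri([(p,o['gauge']),(P('scene'),(296.4,143.7)),(P('top'),(132.3,209))]))
E
```

```text
10.5 [0.535  0.2972 0.2564] [-3.1294 -0.0015  2.683 ] [ 0.5076  0.3383  1.6546 -0.0062  1.1597 -0.6021]
gauge 0.57 [236.1, 157.2, 276.7, 203.2] 255.0 181.4 1502
sample 0.56 [274.8, 240.9, 330.1, 307.0] 302.8 274.5 2901
0.05 [0.5437 0.2961]
0.067 [0.5402 0.2977]
0.086 [0.5363 0.2996]
[0.5401 0.2983 0.0536]
```

View pics/w7.png

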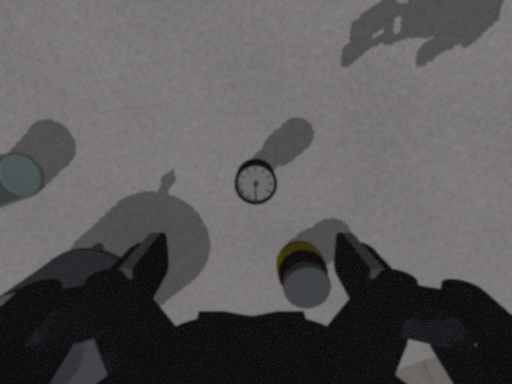

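Call:
apply_moves([
  [-1,0.004,0.0015,-0.045,0.011,-0.0055,0],
  [-1,0,0,-0.045,0,0,0],
  [-1,0,0,-0.04,0,0,0],
  [-1,0,0,-0.03,0,0,0],
  [-1,0,0,-0.02,0,0,0],
  [-1,0,0,-0.005,0,0,0],
  [-1,0,0,0,0,0,0],
])

```text
clock: 11.35
eef_pos: [0.5395, 0.2976, 0.0731]
tool_rot: [3.14, -0.0, 2.681]
wrist_force: [0.3, -1.3, 0.5]
width: 0.997
gripper_force: 0.0
```

```bash
python3 - <<'E'
from h import *
np.set_printoptions(precision=4,suppress=True)
p,o=look('w8',['gauge'])
for z in (.067,.086): print(proj(p,[.539,.299,z]),atz(p,o['gauge'],z))
E
```

```text
11.35 [0.5395 0.2976 0.0731] [ 3.1398 -0.0005  2.6807] [ 0.501   0.5575  1.7807  0.0019  0.8021 -0.6103]
gauge 0.9 [200.2, 189.2, 306.5, 317.3] 251.2 257.8 9940
[251.9143 253.348 ] [0.541  0.2976]
[252.1344 274.5523] [0.5318 0.3021]
```

View pics/w8.png

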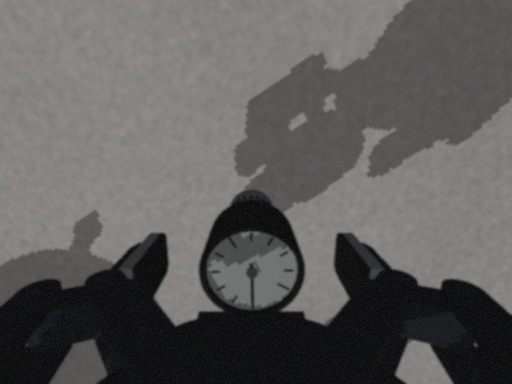

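Call:
apply_moves([
  [-1,-0.002,0.001,0,0,0,0],
  [-1,0,0,0,0,0,0],
  [1,0,0,0,0,0,0],
  [1,0,0,0,0,0,0],
  [1,0,0,0,0,0,0],
  [1,0,0,0,0,0,0],
  [1,0,0,0,0,0,0],
  [1,0,0,0,0,0,0],
])

```text
clock: 12.25
eef_pos: [0.5379, 0.2995, 0.0735]
tool_rot: [3.139, 0.0, 2.682]
wrist_force: [-1.5, -0.8, 5.3]
width: 0.528
gripper_force: 60.6
```

Call:
apply_moves([
  [1,0,0,0.01,0,0,0],
  [1,0,0,0.03,0,0,0],
  [1,0,0,0.045,0,0,0],
  [1,0,0,0.045,0,0,0],
  [1,0,0,0.045,0,0,0],
  [1,0,0,0.045,0,0,0],
  [1,0,0,0.03,0,0,0],
  [1,0,0,0,0,0,0],
  [1,0,0,0,0,0,0],
])

```text
clock: 13.15
eef_pos: [0.5376, 0.2994, 0.3235]
tool_rot: [3.138, 0.001, 2.682]
wrist_force: [-0.3, -0.8, -2.9]
width: 0.526
gripper_force: 61.8
```

```bash
python3 - <<'E'
from h import *
np.set_printoptions(precision=4,suppress=True)
p,o=look('w9',['gauge']);s=observe();print(s['width'],s['wrist_force'],s['wrist_torque'])
R=Ro.from_euler('xyz',s['tool_rot']).as_matrix()
for dz in (-.013,0.006,.073): print(dz,proj(p,s['eef_pos']+R[:,2]*dz))
E
```

```text
13.15 [0.5376 0.2994 0.3235] [3.1382 0.0006 2.6816] [ 0.505   0.2817  1.5815  0.0015  1.2752 -0.6063]
gauge 0.81 [200.7, 191.5, 303.9, 314.7] 250.3 260.1 9406
0.522912459653674 [ 0.0587 -0.5481 -2.8032] [-0.0215  0.0278  0.0168]
-0.013 [248.1941 273.2824]
0.006 [248.4572 252.4742]
0.073 [249.0047 209.1657]
```

View pics/w9.png

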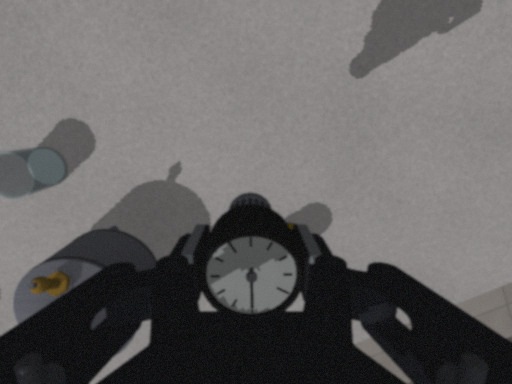

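Call:
apply_moves([
  [1,-0.015,-0.035,0,0,0,0],
  [1,-0.015,-0.035,0,-0.0387,-0.0782,0],
  [1,-0.01,-0.035,0,-0.0387,-0.0782,0],
  [1,-0.01,-0.035,0,-0.0387,-0.0782,0],
  [1,-0.005,-0.035,0,-0.0387,-0.0782,0],
  [1,0,-0.03,0,-0.0387,-0.0782,0],
  [1,0,-0.026,-0.01,-0.0387,-0.0782,0],
  [1,0,0,-0.02,0,0,0],
  [1,0,0,-0.015,0,0,0],
  [1,0,0,0,0,0,0],
])

```text
clock: 14.25
eef_pos: [0.4805, 0.0676, 0.2746]
tool_rot: [-3.139, 0.519, 2.684]
wrist_force: [0.0, 0.5, -1.7]
width: 0.523
gripper_force: 62.2
```

```bash
cat > nx.py <<'E'
from h import *
import sys
np.set_printoptions(precision=4,suppress=True)
s=observe();R=Ro.from_euler('xyz',s['tool_rot']).as_matrix();R0=Ro.from_euler('xyz',[-3.1407,.5219,2.682]).as_matrix()
c=np.array([.5321,.0442,.1813]);n=-R0[:,2]
e=R0.T@(s['eef_pos']-c)
print(s['clock'],s['eef_pos'],s['joint_positions'],'lateral x,y',e[:2],'mouth n',.043-e[2]-.0735,'F tool',R.T@s['wrist_force'])
print('turn',Ro.from_matrix(R0@R.T).as_rotvec())
for m in map(float,sys.argv[1:]): print('to mouth',m,c+n*(m+.0735-.043)-s['eef_pos'])
E
python3 nx.py .08 .05 .035; python3 -c "
from h import *
look('w10',['gauge','nipple'])"
```

```text
14.25 [0.4805 0.0676 0.2746] [ 0.3818 -0.0388  2.1672 -0.5826  0.7393 -0.348 ] lateral x,y [ 0.0026 -0.002 ] mouth n 0.07863110884922699 F tool [1.0072 0.499  1.3492]
turn [-0.0002 -0.0033 -0.0011]
to mouth 0.08 [0.0023 0.0011 0.0025]
to mouth 0.05 [ 0.0157 -0.0055 -0.0235]
to mouth 0.035 [ 0.0224 -0.0089 -0.0365]
14.25 [0.48049007 0.06761473 0.27461899] [-3.13922464  0.518866    2.68385329] [ 0.38176967 -0.03884187  2.16716091 -0.58259433  0.73925021 -0.34797382]
gauge 0.82 [200.5, 188.6, 304.2, 317.0] 250.3 259.9 9715
nipple 0.92 [233.8, 171.2, 268.5, 195.9] 252.6 183.9 595
```

View pics/w10.png

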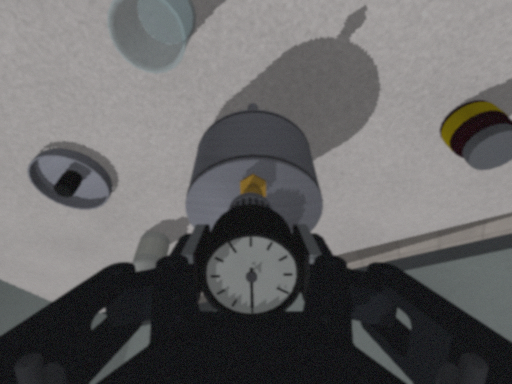

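Call:
apply_moves([
  [1,0.0025,0.001,0,0,-0.003,-0.001],
  [1,0.0045,-0.0022,-0.008,0,0,0],
  [1,0.0045,-0.0022,-0.008,0,0,0],
  [1,0.0045,-0.0022,-0.008,0,0,0],
  [1,0,0,0,0,0,0],
  [1,0,0,0,0,0,0],
])

```text
clock: 15.0
eef_pos: [0.4987, 0.0626, 0.2536]
tool_rot: [3.138, 0.526, 2.68]
wrist_force: [-0.8, 0.6, -2.3]
width: 0.522
gripper_force: 62.2
```

```bash
python3 nx.py .05 .035 .016
```

```text
15.0 [0.4987 0.0626 0.2536] [ 0.3531  0.0176  2.1698 -0.6226  0.6711 -0.3172] lateral x,y [-0.003   0.0016] mouth n 0.051192729493623634 F tool [1.9507 0.1681 1.5128]
turn [-0.0018  0.005  -0.0001]
to mouth 0.05 [-0.0026 -0.0006 -0.0026]
to mouth 0.035 [ 0.0041 -0.0039 -0.0156]
to mouth 0.016 [ 0.0126 -0.0081 -0.032 ]
```

Call:
apply_moves([
  [1,-0.0026,-0.0006,-0.0026,-0.0018,0.005,0],
  [1,0,0,0,0,0,0],
  [1,0,0,0,0,0,0],
  [1,0,0,0,0,0,0],
])

```text
clock: 15.4
eef_pos: [0.4963, 0.0625, 0.2518]
tool_rot: [3.141, 0.523, 2.682]
wrist_force: [0.5, 0.3, -1.2]
width: 0.525
gripper_force: 62.2
```

```bash
python3 nx.py .05 .035 .016
```

```text
15.4 [0.4963 0.0625 0.2518] [ 0.3547  0.0173  2.1738 -0.6229  0.6714 -0.3162] lateral x,y [-0.0003  0.0004] mouth n 0.05068880277550172 F tool [0.2935 0.4424 1.1715]
turn [-0.0006  0.0016 -0.0008]
to mouth 0.05 [-0.0001 -0.0004 -0.0008]
to mouth 0.035 [ 0.0066 -0.0037 -0.0138]
to mouth 0.016 [ 0.0151 -0.0079 -0.0302]
```

Well aligned. Descend to just over the ball contact.

Call:
apply_moves([
  [1,0.0022,-0.0012,-0.0046,0,0,0],
  [1,0.0022,-0.0012,-0.0046,0,0,0],
  [1,0.0022,-0.0012,-0.0046,0,0,0],
  [1,0,0,0,0,0,0],
  [1,0,0,0,0,0,0],
])

```text
clock: 15.9
eef_pos: [0.5022, 0.0586, 0.2369]
tool_rot: [-3.141, 0.521, 2.682]
wrist_force: [-2.5, 3.1, -5.1]
width: 0.522
gripper_force: 62.2
```

```bash
python3 nx.py .03 .016
```

```text
15.9 [0.5022 0.0586 0.2369] [ 0.3396  0.0494  2.1806 -0.6469  0.635  -0.2962] lateral x,y [ 0.001  -0.0004] mouth n 0.03423732699466871 F tool [5.6913 1.6726 2.6284]
turn [-0.0003 -0.0007 -0.0001]
to mouth 0.03 [ 0.0029 -0.001  -0.0032]
to mouth 0.016 [ 0.0091 -0.0041 -0.0153]
```

Call:
apply_moves([
  [1,-0.001,0.0005,-0.0006,0,0,0],
  [1,0,0,0,0,0,0],
  [1,0.0014,-0.0007,-0.0026,0,0,0],
  [1,0,0,0,0,0,0],
])

```text
clock: 16.3
eef_pos: [0.5031, 0.0587, 0.2345]
tool_rot: [3.141, 0.522, 2.682]
wrist_force: [-6.9, 4.5, 2.0]
width: 0.528
gripper_force: 62.6
```

```bash
python3 nx.py .016
```

```text
16.3 [0.5031 0.0587 0.2345] [ 0.339   0.0543  2.1827 -0.654   0.6275 -0.288 ] lateral x,y [0.0016 0.0001] mouth n 0.03175433796849368 F tool [ 6.0755  0.9451 -5.7615]
turn [-0.0009  0.0011 -0.0004]
to mouth 0.016 [ 0.0082 -0.0042 -0.0129]
```

Call:
apply_moves([
  [1,-0.0012,0.0006,-0.0008,0,0,0],
  [1,0.0009,-0.0004,-0.0017,0,0,0],
  [1,0,0,0,0,0,0],
])

```text
clock: 16.6
eef_pos: [0.5037, 0.0592, 0.2327]
tool_rot: [3.14, 0.524, 2.682]
wrist_force: [-4.8, 3.2, 3.4]
width: 0.525
gripper_force: 62.6
```

```bash
python3 nx.py .016
```

```text
16.6 [0.5037 0.0592 0.2327] [ 0.3397  0.0578  2.1846 -0.6607  0.6218 -0.2803] lateral x,y [0.0022 0.0007] mouth n 0.030080955600419818 F tool [ 3.2324  0.7285 -5.7954]
turn [-0.0012  0.003  -0.0012]
to mouth 0.016 [ 0.0077 -0.0046 -0.0111]
```

Call:
apply_moves([
  [1,0.0006,-0.0002,-0.0022,-0.001,0.003,0],
  [1,0.0009,-0.0005,-0.0017,0,0,0],
  [1,0.0009,-0.0005,-0.0017,0,0,0],
  [1,0,0,0,0,0,0],
])

```text
clock: 17.0
eef_pos: [0.5057, 0.0573, 0.2262]
tool_rot: [-3.139, 0.521, 2.684]
wrist_force: [6.2, -2.8, -9.2]
width: 0.522
gripper_force: 62.8
```

```bash
python3 nx.py .016
```

```text
17.0 [0.5057 0.0573 0.2262] [ 0.334   0.0725  2.1856 -0.6692  0.6111 -0.2745] lateral x,y [ 0.0032 -0.    ] mouth n 0.02313491828979526 F tool [-1.31    0.2298 11.3459]
turn [ 0.001  -0.0018 -0.0009]
to mouth 0.016 [ 0.0057 -0.0028 -0.0046]
```

Call:
apply_moves([
  [1,0.0009,-0.0004,-0.0017,0,0,0],
  [1,0.0009,-0.0004,-0.0017,0,0,0],
  [1,0.0009,-0.0004,-0.0017,0,0,0],
  [1,0,0,0,0,0,0],
])

```text
clock: 17.4
eef_pos: [0.5081, 0.0561, 0.2216]
tool_rot: [-3.139, 0.521, 2.683]
wrist_force: [-5.6, 1.8, 7.0]
width: 0.525
gripper_force: 63.9
```

```bash
python3 nx.py .016
```

```text
17.4 [0.5081 0.0561 0.2216] [ 0.3292  0.0835  2.1866 -0.6794  0.5996 -0.2653] lateral x,y [0.0032 0.    ] mouth n 0.01779577993635617 F tool [ 1.5519 -0.8958 -8.9852]
turn [ 0.0009 -0.0016 -0.0003]
to mouth 0.016 [ 0.0032 -0.0016  0.    ]
```

Call:
apply_moves([
  [1,0.0005,-0.0002,-0.0009,0,0,0],
  [1,0.0004,-0.0002,-0.0008,0,0,0],
  [1,0,0,0,0,0,0],
  [1,0,0,0,0,0,0],
])

```text
clock: 17.8
eef_pos: [0.5088, 0.0558, 0.2204]
tool_rot: [-3.139, 0.521, 2.683]
wrist_force: [-9.6, 1.0, 12.3]
width: 0.524
gripper_force: 65.6
```

```bash
python3 nx.py
```

```text
17.8 [0.5088 0.0558 0.2204] [ 0.3279  0.0865  2.1869 -0.6826  0.5961 -0.2623] lateral x,y [0.0031 0.0001] mouth n 0.016337964696923377 F tool [  1.711   -3.4336 -15.1798]
turn [ 0.0008 -0.0012 -0.    ]
```

Call:
apply_moves([
  [1,0.0001,0,-0.0002,0,0,0],
  [1,0,0,0,0,0,0],
  [1,0,0,0,0,0,0],
  [1,0,0,0,0,0,0],
  [1,0,0,0,0,0,0],
  [1,0,0,0,0,0,0],
  [1,0,0,0,0,0,0],
  [1,0,0,0,0,0,0],
  [1,0,0,0,0,0,0],
  [1,0,0,0,0,0,0],
])

```text
clock: 18.8
eef_pos: [0.5089, 0.0558, 0.2203]
tool_rot: [-3.139, 0.521, 2.683]
wrist_force: [-12.1, 2.9, 16.2]
width: 0.526
gripper_force: 65.6
```

Call:
apply_moves([
  [1,0,0,0,0,0,0],
  [1,0,0,0,0,0,0],
  [1,0,0,0,0,0,0],
  [1,0,0,0,0,0,0],
  [1,0,0,0,0,0,0],
  [1,0,0,0,0,0,0],
  [1,0,0,0,0,0,0],
  [1,0,0,0,0,0,0],
  [1,0,0,0,0,0,0],
  [1,0,0,0,0,0,0],
])

```text
clock: 19.8
eef_pos: [0.5089, 0.0558, 0.2203]
tool_rot: [-3.139, 0.521, 2.683]
wrist_force: [-12.1, 3.0, 14.9]
width: 0.522
gripper_force: 65.6
```

Call:
apply_moves([
  [1,0,0,0,0,0,0],
  [1,0,0,0,0,0,0],
  [1,0,0,0,0,0,0],
  [1,0,0,0,0,0,0],
  [1,0,0,0,0,0,0],
  [1,0,0,0,0,0,0],
  [1,0,0,0,0,0,0],
  [1,0,0,0,0,0,0],
  [1,0,0,0,0,0,0],
  [1,0,0,0,0,0,0],
])

```text
clock: 20.8
eef_pos: [0.5089, 0.0558, 0.2203]
tool_rot: [-3.139, 0.521, 2.683]
wrist_force: [-12.8, 2.0, 15.2]
width: 0.526
gripper_force: 65.6
```

Call:
apply_moves([
  [1,0,0,0,0,0,0],
  [1,0,0,0,0,0,0],
  [1,0,0,0,0,0,0],
  [1,0,0,0,0,0,0],
  [1,0,0,0,0,0,0],
  [1,0,0,0,0,0,0],
])

```text
clock: 21.4
eef_pos: [0.5089, 0.0558, 0.2203]
tool_rot: [-3.139, 0.521, 2.683]
wrist_force: [-12.6, 2.6, 15.5]
width: 0.525
gripper_force: 65.6
```

```bash
python3 nx.py; python3 -c "
from h import *
look('w11',['cap','gauge','dish'])
save('t',snapshot('top'))
for t in('cap','dish','reagent','sample','beaker'):
  for r in regions_of('top',t)[:1]: print(t,r['confidence'],r['extent'])
"
```

```text
21.4 [0.5089 0.0558 0.2203] [ 0.3279  0.0867  2.187  -0.683   0.596  -0.2618] lateral x,y [0.0031 0.    ] mouth n 0.016259341098945043 F tool [  3.0847  -3.2516 -19.6314]
turn [ 0.0008 -0.0011  0.0001]
21.4 [0.50886128 0.05579312 0.22030523] [-3.13931741  0.52126473  2.68257202] [ 0.32787074  0.08671195  2.18695241 -0.6829696   0.59599021 -0.26177134]
cap 0.62 [18.7, 179.5, 53.9, 209.1] 37.1 193.8 794
gauge 0.92 [198.9, 192.2, 301.3, 316.5] 250.3 259.7 9774
dish 0.92 [1.3, 155.7, 90.2, 224.4] 43.9 186.9 4059
dish 0.24 [196.7, 190.0, 304.8, 315.0] 250.5 259.9 9637
cap 0.6 [376.1, 219.3, 391.6, 229.6]
dish 0.94 [360.0, 198.6, 409.3, 249.2]
reagent 0.62 [370.3, 122.7, 401.9, 156.7]
sample 0.55 [121.4, 128.1, 160.6, 165.5]
beaker 0.56 [248.4, 257.9, 277.3, 289.5]
```

View pics/w11.png

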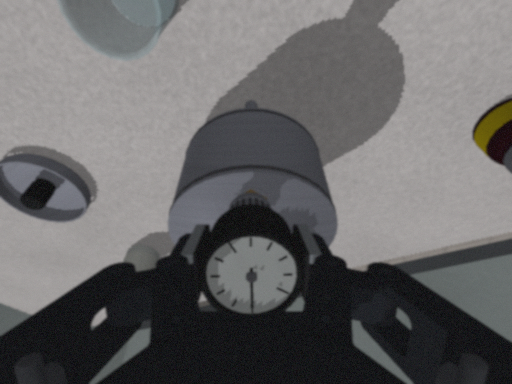

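```bash
python3 -c "
from cell import *
print(finish_job())"
```

```text
the job is handed in; nothing more can be done
None
```

I handed the job in: the cap lies in the dish, and the gauge is snapped on and fully down by position and force (pin travel not measured). It was held over three seconds at about 18–20 N and is still gripped; the bottle, jar and beaker show unmoved.

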